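# Restart the locked watch timing tester

### The arm

A 6-joint arm with a two-finger parallel gripper is mounted at the origin on the work surface. World frame = base frame: x ahead of the robot, y to its left, z up, the work surface at z = 0. Lengths are in mm, angles in rad, forces in N, time in s.
With the tool pointing down it reaches from about 350 to 775 mm from the base axis. Payload 5.5 kg.
Tool frame: the origin (TCP) lies at the centre of the arm's flange, where the gripper is bolted on; the fingertips stand 173 mm ahead of it and the grasp point (between the pads) lies 155 mm ahead of it; z points along the fingers, y is the line along which they close (so a half turn about z gives the same grasp; the last joint's range is limited). The gripper opens to 85 mm and grips with 20 to 120 N. Pads are 22 mm wide; open, the fingers measure 114 mm over their backs; the gripper's body (76 mm by 85 mm) begins 54 mm behind the grasp point. The pads swing forward as they close: fully open they stand 13 mm farther back than shut.
Start: joints at [1.092, 0.313, 0.046, 1.304, 0, 1.431], TCP at [191.123, 542.333, 404.723] pointing down, gripper open.
Joint ranges: [-2.76, 2.76], [-0.86, 1.69], [-1.03, 1.26], [-2.2, 2.34], [-1.47, 1.5], [-3.14, 3.14]. Speed limits (rad/s): [2.57, 2.57, 3.14, 3.14, 3.14, 3.14].

### API

Orientations are given as a rotation vector (axis times angle).
In Python, from workcell import r gives the robot as it stands. The module is installed in compiled form; this text tells all that it offers.
- The arm moves only by the shell command python3 -m inch 'ROWS' [OPENING] [FORCE]. ROWS is JSON, one flat list of numbers, 4 for each row, row after row: the shift along the tool's x, y, z scaled (see below), then the turn about the tool's z scaled (see below). A call has 1 to 20 rows; each row shifts and turns the commanded pose from where the row before left it, along the tool's axes as they then stand; what a row does not reach is not made up. The controller multiplies each number of a shift by 600 mm and each number of a turn by 360 degrees. A row lasts 1/12 s, in which the tool goes at most 41.7 mm and 7.16 degrees, less where a joint would pass 70% of its speed; a pose out of reach is approached as far as the arm can. A call with a number of a shift or a turn outside -1 to 1 is refused whole. A call with a gripper value outside its range is refused whole. OPENING is the opening, from -1 (shut) to 1 (fully open), set as the call begins (- or left out, the last holds). The fingers move at their own pace and stop on an object; FORCE is the grip in N (left out, the last holds). Time passes only in rows, so rows that do not move let the fingers close. It gives the time, the measured TCP pose, the force, the opening and the grip force at its end, in the units of the state.
- r.observe(): the state, without advancing time (a new reading comes with each control period).
- r.capture(name): name is "scene" or "side" or "wrist"; returns (picture, depth): 480x640x3 uint8, red, green, blue; 480x640 float32, mm along the optical axis (not along the pixel's ray), 0 where there is no reading.
- r.camera_model(name): a dict with "fovy" (degrees; the focal length in pixels is half the picture's height over the tangent of half this angle, whatever the lens; pixels are square), "cx", "cy" (the principal point, pixels), "R" (3x3) and "t" (3): a world point X has camera coordinates R X + t. Camera axes: x right, y down, z forward; pixel columns grow to the right and rows downward; lengths in mm; the calibration is good to about 2 mm. The wrist camera is an equidistant fisheye: a pixel r from the principal point sees the ray r / f radians off the axis. A picture is of the moment at which its call begins: read the wrist's pose just before it. camera_model takes no time and is no camera call; for the wrist camera it gives the pose at the moment of the call.
- r.finish_job(): hands the job in; it is judged then, once.
The state is a dict: "time_s": time; "joint_positions": joint angles; "joint_velocities": joint speeds; "joint_efforts": joint torques, N m; "tool_pos": TCP position; "ee_rot": TCP orientation; "contact_force": force on the tool from outside, world axes, zero at the start; "torque": the same for the moment, N m; "finger_gap": opening from 0.0 (shut) to 1.0 (fully open); "gripper_force": force on a finger pad.
Only numpy, scipy, OpenCV 4.12 (cv2) and the standard library are available. Lean on these libraries where they do the work, as an engineer would, in place of code of your own. Each camera call takes 0.05 s, during which the arm holds its last target. There are 200 camera calls.

### The job

The watch timing tester (the grey case with the low screen hood and the small toggle lever) has locked up. Reach a closed fingertip down into its round well, press the sunken round reset key all the way down, hold it there for a moment and come out so that it springs back up; then push the tester's toggle lever all the way over towards the screen and leave everything untouched. Do not press the square key of the demagnetiser beside it, and do not shift, pick up or knock over the two instruments or the things lying around.

Things in the scene. Friction and masses are not known exactly. Their poses are not given: they have to be found in the camera images.
- tester: watch timing tester: grey case 140 (x) x 210 (y) x 60 mm high, loose, 1.4 to 2.2 kg. Origin: centre of underside; x to its back, y left, z up. In its flat top a round well, 50 mm across, 20 deep, centre at x 0, y +50 mm. On it a black screen hood 26 (x) x 200 x 22 mm high at x +55, and the lever at x -10, y -60 mm.
- reset_key (a joint): reset key: upright round key, 22 mm across, at the middle of the tester's well. 0 = up, 0.005 m = fully down; slides straight down on a spring, moves from 1.4 N, about 5 N fully down, springs back. The case below it is solid.
- reset_key_top (a point): centre of the top face of the round reset key; 48 mm above the bench and 12 mm below the deck when up (the gap between key and well wall is 14 mm all round)
- lever (a joint): steel toggle lever of the tester: 0 = leaning 0.5 rad to the tester's -x (off), 0.5 upright, 1.0 rad = leaning 0.5 rad to +x, the screen (on, end stop). Starts between 0 and 0.15; light friction (about 1.2 N at the tip), stays where left. Pivot in the top surface at x -10, y -60, z 60 mm of the tester, axis along y.
- lever_tip (a point): centre of the 12 mm ball at the lever's end, 34 mm from the pivot; the stem is 7 mm thick
- demagnetiser: demagnetiser: grey case 140 (x) x 210 (y) x 60 mm high, loose, 1.4 to 2.2 kg. Origin: centre of underside; x to its back, y left, z up. In its flat top a round well, 50 mm across, 20 deep, centre at x 0, y +50 mm. No screen or lever; on it a round black coil 72 mm across, 22 high, at x 0, y -50. Leave alone.
- square_key (a joint): square key, 20 by 20 mm, in the demagnetiser's well; not to be pressed. 0 = up, 0.005 m = fully down; slides straight down on a spring, moves from 1.4 N, about 5 N fully down, springs back. 
- square_key_top (a point): centre of the top face of the square key, 48 mm above the bench
- jar: small closed jar, 36 mm across, 45 mm high, loose, 60 g; origin at the centre of its underside. Leave alone.
- watch: steel watch without strap lying dial up, 41 mm across, 11 mm high, loose, 60 g; origin at the centre of its underside. Leave alone.
- screwdriver: screwdriver lying on the bench, 130 mm long along its x, handle to -x, loose. Leave alone.

How it is judged (in metres and radians):
On the way, in this order (a step that is already met when the one before it is completed fails the run):
1. the round reset key is held down by the fingertip (at least 4 of its 5 mm) for 0.3 s, with the lever still off (value of joint reset_key above 0.004 m and contact force between the fingers and reset_key above 0.5 N and value of joint lever below 0.4 rad), for 0.3 s.
2. the reset key is up again (within 1.5 mm), with the lever still off (value of joint reset_key below 0.0015 m and value of joint lever below 0.4 rad), for 0.1 s.
3. the lever is pushed over to on (value of joint lever above 0.85 rad), for 0.1 s.
At the end, for the whole second after the job is handed in: The lever stands over at on (above 0.85 rad of 1.0), the reset key is up (within 1.5 mm) after having been pressed, the square key is up, both instruments stand level within 20 mm of where they were and at rest, and the jar, watch and screwdriver are within 15 mm of where they were (value of joint lever above 0.85 rad and value of joint each of reset_key, square_key below 0.0015 m and linear speed of tester below 0.01 m/s and distance of each of tester, demagnetiser from where it was at the start of the episode below 0.02 m and angle between each of tester, demagnetiser's own z axis and vertical below 0.05 rad and distance of each of jar, watch, screwdriver from where it was at the start of the episode below 0.015 m); the robot touches nothing.
It fails at once if the demagnetiser's square key is pressed by more than 2 mm (value of joint square_key above 0.002 m).
It fails at once if the tester is shifted or lifted by more than 20 mm (distance of tester from where it was at the start of the episode above 0.02 m).
It fails at once if the demagnetiser is shifted or lifted by more than 20 mm (distance of demagnetiser from where it was at the start of the episode above 0.02 m).
It fails at once if the jar, watch or screwdriver is shifted, knocked over or lifted (more than 15 mm) (distance of any of jar, watch, screwdriver from where it was at the start of the episode above 0.015 m).
It also fails if it takes over 38 s, if anything falls off the work surface, if the arm or the gripper's body presses on something with over 40 N, if the wrist force passes 120 N, or if a joint passes its speed limit or range.

## Working session

There is one attempt and no reset: what is moved stays moved. The work goes in short steps, Python scripts to look and compute and a shell command to move; the robot and the scene stay as the last step left them, time stands still between calls to the robot, and variables do not carry over. Pictures are saved under pics/ and viewed, at most 10 in all, crops included, and the job is handed in when it is done.

```bash
mkdir -p pics; python3 - <<'E'
from workcell import r
import cv2,numpy as np
s=r.observe(); print(s['time_s'],s['tool_pos'],s['ee_rot'],s['finger_gap'])
for n in("scene","side"):
    p,d=r.capture(n); cv2.imwrite(f"pics/{n}0.png",p[:,:,::-1]); np.save(f"pics/{n}0.npy",d)
    m=r.camera_model(n); np.savez(f"pics/{n}0m.npz",**m); print(n,m)
E
```

```text
0.0 [191.0191694  542.12392698 403.78654051] [-5.29545890e-01 -3.09607117e+00  2.81125976e-03] 0.9982891459114976
scene {'fovy': 52.31317096460048, 'cx': 310.5044944786954, 'cy': 244.2346400476088, 'R': array([[-0.8269746 ,  0.56210225,  0.01241259],
       [ 0.45953172,  0.68846186, -0.56111573],
       [-0.32395001, -0.45832448, -0.82764428]]), 't': array([ 500.18824297, -201.29611062, 1134.23787336])}
side {'fovy': 56.63566945677489, 'cx': 314.258219731323, 'cy': 240.39138332132575, 'R': array([[ 9.45222678e-01, -3.26425945e-01,  4.38158299e-04],
       [-2.32293325e-01, -6.73587250e-01, -7.01655206e-01],
       [ 2.29333602e-01,  6.63118631e-01, -7.12516512e-01]]), 't': array([-550.99374948,  180.66587353,  683.82654567])}
```

View pics/scene0.png

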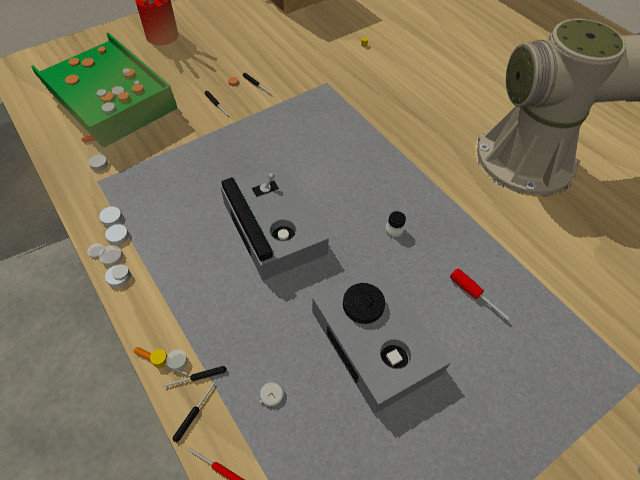

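View pics/side0.png

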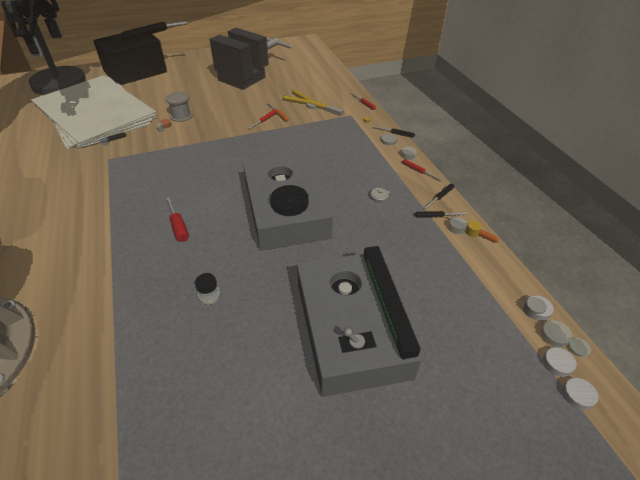

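The scene view shows the tester with its round key near (283,234), the lever ball near (271,177) and the hood to its left. The demagnetiser's square key is near (395,356). In the side view the key is near (345,288) and the ball near (348,331).

```bash
cat > h.py <<'E'
import numpy as np,cv2
def cam(n,tag=0):
    m=np.load(f"pics/{n}{tag}m.npz"); f=240/np.tan(np.radians(m['fovy']/2)); return m['R'],m['t'],f,m['cx'],m['cy']
def ray(n,u,v,tag=0):
    R,t,f,cx,cy=cam(n,tag); return -R.T@t, R.T@np.array([(u-cx)/f,(v-cy)/f,1])
def atz(n,u,v,z): o,d=ray(n,u,v); return o+d*(z-o[2])/d[2]
def tri(a,b):
    (o,d),(p,e)=ray('scene',*a),ray('side',*b)
    s=np.linalg.lstsq(np.c_[d,-e],p-o,rcond=None)[0]; A=o+d*s[0];B=p+e*s[1]; return (A+B)/2,np.linalg.norm(A-B)
def proj(n,X):
    R,t,f,cx,cy=cam(n); c=R@X+t; return c[0]/c[2]*f+cx,c[1]/c[2]*f+cy
E
python3 - <<'E'
import cv2,numpy as np
a=cv2.imread("pics/scene0.png")[160:285,205:340]; b=cv2.imread("pics/side0.png")[240:395,285:425]
a=cv2.resize(a,(400,370),interpolation=cv2.INTER_CUBIC); 
cv2.imwrite("pics/c0.png",np.hstack([cv2.resize(a,None,fx=1,fy=1)[:370],cv2.resize(b,(334,370),interpolation=cv2.INTER_CUBIC)]))
E
```

```text
(no output)
```

View pics/c0.png

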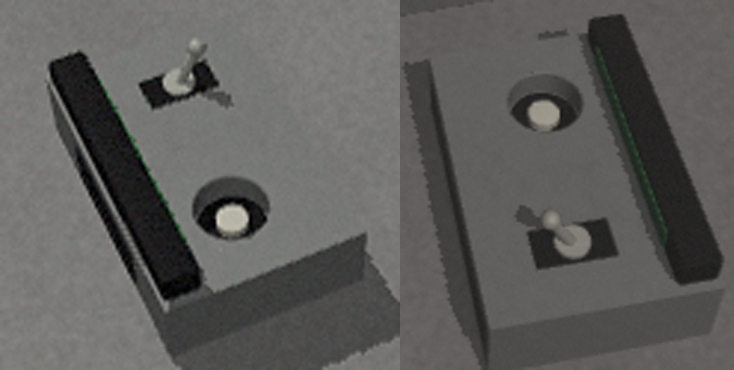

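The enlarged crop (scene on the left, side on the right) shows the lever leaning away from the hood. Converted back to full-picture pixels:

| Feature | Scene | Side |
|---|---|---|
| Key top | (283.3,233.6) | (344.9,287.8) |
| Ball | (271.1,175.9) | (348.3,331.8) |
| Lever base | (265.7,187) | (357.1,340.6) |

```bash
python3 - <<'E'
from h import *
np.set_printoptions(precision=1,suppress=True)
for n,a,b,z in[("key",(283.3,233.6),(344.9,287.8),48),("rim",(283,230.2),(345.8,283.2),60),("ball",(271.1,175.9),(348.3,331.8),90),("base",(265.7,187),(357.1,340.6),61)]:
    print(n,*tri(a,b),atz('scene',*a,z),atz('side',*b,z))
k=tri((283.3,233.6),(344.9,287.8))[0]; b=tri((265.7,187),(357.1,340.6))[0]
v=(k-b)[:2]; print(np.linalg.norm(v), np.degrees(np.arctan2(v[1],v[0]))-np.degrees(np.arctan2(110,10)))
# other objects
for n,p,z in[("jar",(397,220),45),("coil",(364,303),82),("sq",(395,357),48)]: print(n,atz('scene',*p,z))
from scipy.spatial.transform import Rotation as Ro
from workcell import r
print(Ro.from_rotvec(r.observe()['ee_rot']).as_matrix())
E
```

```text
key [ 600.6 -101.    46. ] 0.12292666440674256 [601.4 -99.8  48. ] [ 599.9 -102.3   48. ]
rim [ 601.2 -101.    57.7] 0.5175191887392108 [601.8 -99.4  60. ] [ 600.6 -102.8   60. ]
ball [ 561.2 -205.8   90.5] 0.17215472960292108 [ 560.9 -206.2   90. ] [ 561.4 -205.6   90. ]
base [ 575.  -207.8   63.9] 0.9896398745024123 [ 573.4 -209.8   61. ] [ 576.3 -206.4   61. ]
109.83259493370726 -8.315143493321273
jar [394.7  -4.4  45. ]
coil [577.1 118.1  82. ]
sq [582.  213.9  48. ]
[[-0.9  0.3 -0. ]
 [ 0.3  0.9 -0. ]
 [ 0.  -0.  -1. ]]
```

```bash
python3 -m inch '[0,0,0,-0.0154, 0,0,0,-0.0154, -0.043,-0.05,0,0, -0.043,-0.05,0,0, -0.043,-0.05,0,0, -0.043,-0.05,0,0, -0.043,-0.05,0,0, -0.043,-0.05,0,0, -0.043,-0.05,0,0, -0.043,-0.05,0,0, -0.043,-0.05,0,0, -0.043,-0.05,0,0, -0.043,-0.05,0,0, -0.043,-0.05,0,0, -0.043,-0.05,0,0, -0.043,-0.05,0,0, -0.043,-0.05,0,0, -0.043,-0.05,0,0, -0.043,-0.05,0,0, -0.043,-0.05,0,0]' -1 40
cat > st.py <<'E'
from workcell import r
import numpy as np,sys
from scipy.spatial.transform import Rotation as Ro
np.set_printoptions(precision=2,suppress=True)
def st():
    s=r.observe(); M=Ro.from_rotvec(s['ee_rot']).as_matrix(); p=np.array(s['tool_pos'])
    print(s['time_s'],p,"tip",p+173*M[:,2],"x",M[:,0],"z",M[:,2],"F",np.array(s['contact_force']),s['finger_gap'])
    return p,M,p+173*M[:,2]
def togo(X):
    p,M,t=st(); print("rows units total",M.T@(np.array(X)-t)/600)
if __name__=="__main__": togo(eval(sys.argv[1]))
E
python3 st.py '[600.6,-101,130]'
```

```text
time_s: 1.77
tool_pos: [573.0, -61.1, 404.2]
ee_rot: [-0.229, -3.133, -0.0]
contact_force: [1.0, 0.7, 0.7]
finger_gap: 0.001
gripper_force: 0.0
1.7667 [572.98 -61.14 404.22] tip [572.86 -61.07 231.22] x [-0.99  0.15  0.  ] z [-0.  0. -1.] F [1.02 0.69 0.69] 0.0012385183394873721
rows units total [-0.06 -0.06  0.17]
```

```bash
python3 -m inch '[-0.0277,-0.0295,0.03,0, -0.0278,-0.0295,0.03,0, 0,0,0.055,0, 0,0,0.055,0, 0,0,0.048,0, 0,0,0,0, 0,0,0,0]'
python3 - <<'E'
from st import *; import cv2
togo([600.6,-101,43])
for n in("scene","side","wrist"):
    p,d=r.capture(n); cv2.imwrite(f"pics/{n}1.png",p[:,:,::-1])
a=cv2.imread("pics/scene1.png")[130:285,205:340]; b=cv2.imread("pics/side1.png")[210:395,285:425]
w=cv2.imread("pics/wrist1.png")
c=np.hstack([cv2.resize(a,None,fx=2.963,fy=2.963,interpolation=2),np.zeros((int(round(155*2.963)),10,3),np.uint8),cv2.resize(b,None,fx=2.386,fy=2.386,interpolation=2)[:459] if 0 else cv2.copyMakeBorder(cv2.resize(b,None,fx=2.386,fy=2.386,interpolation=2),0,18,0,0,0)])
cv2.imwrite("pics/c1.png",c)
E
```

```text
time_s: 2.35
tool_pos: [599.3, -98.8, 272.2]
ee_rot: [-0.228, -3.128, -0.002]
contact_force: [0.2, -0.4, 1.0]
finger_gap: 0.003
gripper_force: 0.0
2.35 [599.31 -98.82 272.16] tip [598.47 -98.54  99.16] x [-0.99  0.14  0.01] z [-0.  0. -1.] F [ 0.16 -0.41  0.96] 0.003486644698019488
rows units total [-0.   -0.    0.09]
```

View pics/c1.png

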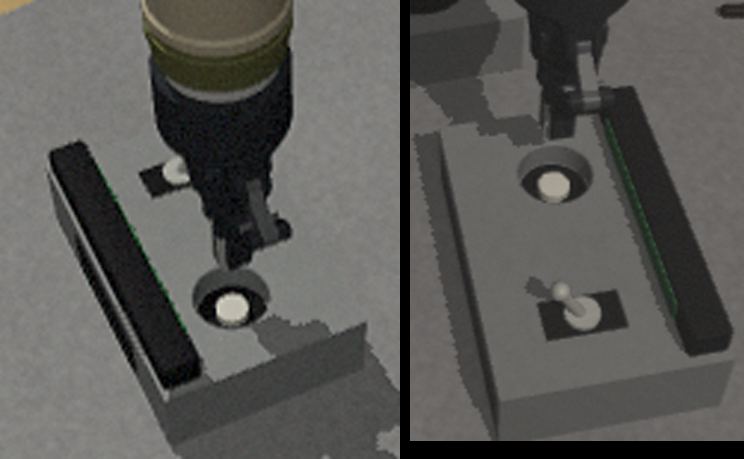

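View pics/wrist1.png

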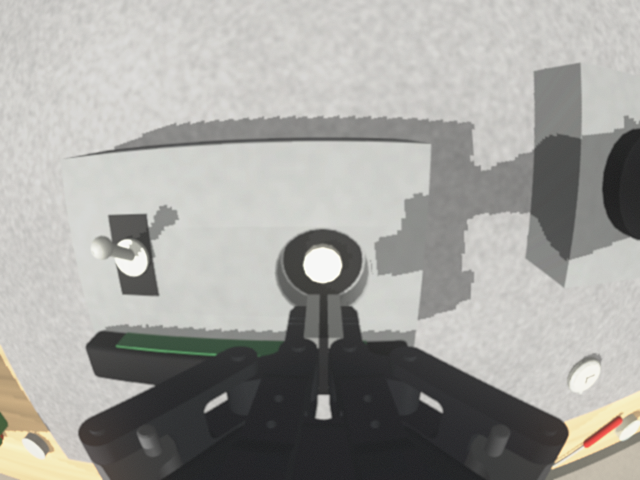

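The wrist view shows the closed fingers in line with the round key at (322,264). The crop shows the tip straight above the well in both fixed cameras. The lever is still off, its ball on the side away from the screen hood.

```bash
python3 -m inch '[-0.004,-0.0036,0.02,0, 0,0,0.02,0, 0,0,0.02,0, 0,0,0.015,0, 0,0,0,0, 0,0,0,0]'
python3 - <<'E'
from st import *; from h import proj
import cv2
p,M,t=st(); print(proj('scene',t),proj('side',t))
for n in("scene","side"):
    q,d=r.capture(n); cv2.imwrite(f"pics/{n}2.png",q[:,:,::-1])
a=cv2.imread("pics/scene2.png")[195:265,245:325]; b=cv2.imread("pics/side2.png")[250:320,305:385]
cv2.imwrite("pics/c2.png",cv2.resize(np.hstack([a,b]),None,fx=5,fy=5,interpolation=2))
E
```

```text
time_s: 3.0
tool_pos: [602.4, -101.5, 228.9]
ee_rot: [-0.228, -3.133, -0.0]
contact_force: [-0.0, 0.5, 0.7]
finger_gap: 0.001
gripper_force: 0.0
3.0 [ 602.38 -101.52  228.86] tip [ 602.36 -101.49   55.86] x [-0.99  0.14  0.  ] z [-0.  0. -1.] F [-0.02  0.49  0.68] 0.0014463936227379843
(np.float64(282.254434165424), np.float64(230.85925638804912)) (np.float64(346.36129110025166), np.float64(283.9501039821089))
```

View pics/c2.png

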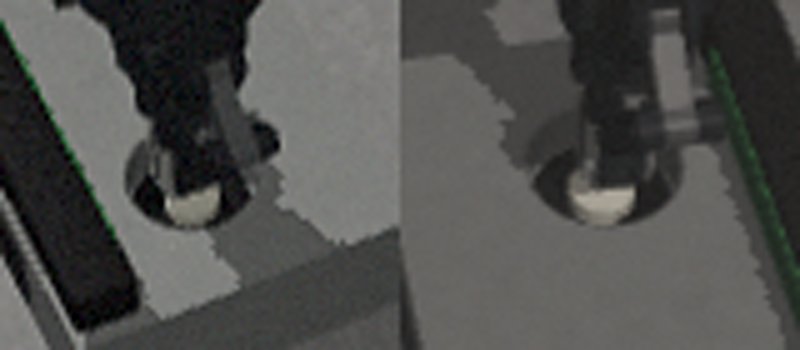

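The tip is centred in the well above the key in both views. I'm pressing slowly.

```bash
python3 -m inch '[0.002,0,0.006,0, 0,0,0.005,0, 0,0,0.004,0, 0,0,0.002,0,0,0,0,0]'; python3 -m inch '[0,0,0.002,0, 0,0,0.002,0, 0,0,0,0]'
```

```text
time_s: 3.52
tool_pos: [601.3, -101.4, 218.8]
ee_rot: [0.228, 3.133, -0.0]
contact_force: [-0.6, -0.5, 2.5]
finger_gap: -0.0
gripper_force: 1.5
time_s: 3.77
tool_pos: [601.3, -101.4, 216.5]
ee_rot: [0.228, 3.133, -0.0]
contact_force: [-1.0, -0.3, 5.0]
finger_gap: 0.0
gripper_force: 2.4
```

```bash
python3 -m inch '[0,0,0.0015,0, 0,0,0.001,0, 0,0,0,0]'; python3 -m inch '[0,0,0.001,0, 0,0,0,0,0,0,0,0,0,0,0,0,0,0,0,0,0,0,0,0]'
```

```text
time_s: 4.02
tool_pos: [601.3, -101.4, 216.3]
ee_rot: [0.228, 3.132, -0.0]
contact_force: [-2.9, 1.0, 12.3]
finger_gap: -0.001
gripper_force: 5.8
time_s: 4.52
tool_pos: [601.2, -101.3, 216.3]
ee_rot: [0.228, 3.132, -0.001]
contact_force: [-4.8, 0.1, 15.0]
finger_gap: -0.002
gripper_force: 7.5
```

```bash
python3 -m inch '[0,0,-0.02,0, 0,0,-0.03,0, 0,0,-0.04,0, 0,0,-0.045,0, 0,0,0,0, 0.0225,-0.0454,0,0, 0.0225,-0.0454,0,0, 0.0225,-0.0454,0,0, 0.0225,-0.0454,0,0, 0,0,0,0,0,0,0,0]'
python3 - <<'E'
from st import *; import cv2
from h import *
togo([532.5,-201.7,80])
for n in("scene","side"):
    q,d=r.capture(n); cv2.imwrite(f"pics/{n}3.png",q[:,:,::-1])
a=cv2.imread("pics/scene3.png")[140:260,215:335]; b=cv2.imread("pics/side3.png")[260:380,290:410]
cv2.imwrite("pics/c3.png",cv2.resize(np.hstack([a,b]),None,fx=3.3,fy=3.3,interpolation=2))
E
```

```text
time_s: 5.43
tool_pos: [531.1, -202.5, 294.6]
ee_rot: [-0.233, -3.132, -0.001]
contact_force: [0.4, 1.0, -0.1]
finger_gap: -0.0
gripper_force: 0.0
5.4333 [ 531.05 -202.51  294.59] tip [ 530.93 -202.37  121.59] x [-0.99  0.15  0.  ] z [-0.  0. -1.] F [ 0.38  0.98 -0.12] -0.00014683508234802456
rows units total [-0.    0.    0.07]
```

View pics/c3.png

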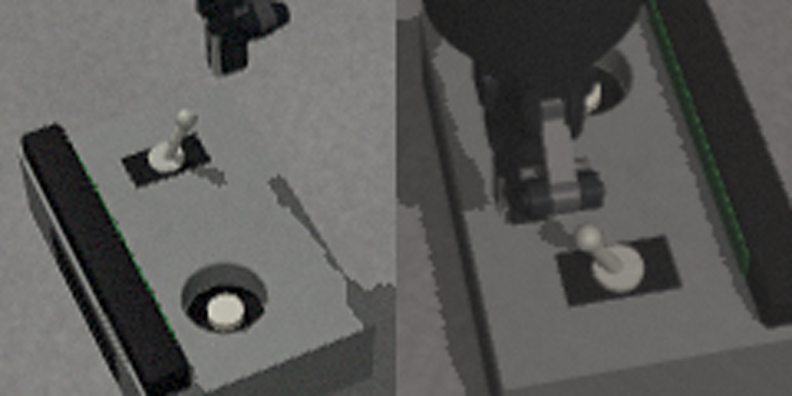

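The round key is back up and the tip stands on the bench side of the lever, level with the ball (scene crop (183,118)). Next I lower the tip and push slowly.

```bash
python3 -m inch '[0,0,0.025,0, 0,0,0.025,0, 0,0,0.019,0, 0,0,0,0]'; python3 -m inch '[-0.008,0,0,0,-0.008,0,0,0,-0.008,0,0,0,-0.008,0,0,0,-0.008,0,0,0,-0.008,0,0,0,-0.008,0,0,0,0,0,0,0]'; python3 st.py '[573,-207.6,80]'
```

```text
time_s: 5.87
tool_pos: [531.6, -199.6, 251.1]
ee_rot: [-0.225, -3.13, -0.003]
contact_force: [-0.5, 1.4, 0.5]
finger_gap: 0.002
gripper_force: 0.0
time_s: 6.53
tool_pos: [566.3, -206.5, 253.9]
ee_rot: [0.228, 3.132, -0.0]
contact_force: [0.6, -0.0, -0.6]
finger_gap: 0.0
gripper_force: 0.0
6.5333 [ 566.31 -206.52  253.88] tip [ 566.56 -206.57   80.88] x [-0.99  0.14 -0.  ] z [ 0. -0. -1.] F [ 0.6  -0.04 -0.57] 0.000279384561099453
rows units total [-0.01 -0.    0.  ]
```

Finish the push in small steps until the end stop shows in the force.

```bash
python3 -m inch '[-0.004,0,0,0,-0.004,0,0,0,-0.003,0,0,0,0,0,0,0]'; python3 - <<'E'
from st import *; import cv2
st()
for n in("scene","side"):
    q,d=r.capture(n); cv2.imwrite(f"pics/{n}4.png",q[:,:,::-1])
a=cv2.imread("pics/scene4.png")[140:260,215:335]; b=cv2.imread("pics/side4.png")[260:380,290:410]
cv2.imwrite("pics/c4.png",cv2.resize(np.hstack([a,b]),None,fx=3.3,fy=3.3,interpolation=2))
E
```

```text
time_s: 6.87
tool_pos: [571.8, -207.2, 253.5]
ee_rot: [-0.228, -3.133, -0.0]
contact_force: [-1.5, 0.2, -1.3]
finger_gap: 0.001
gripper_force: 0.5
6.8667 [ 571.77 -207.2   253.46] tip [ 571.68 -207.15   80.46] x [-0.99  0.14  0.  ] z [-0.  0. -1.] F [-1.46  0.22 -1.31] 0.0009018068015789624
```

View pics/c4.png

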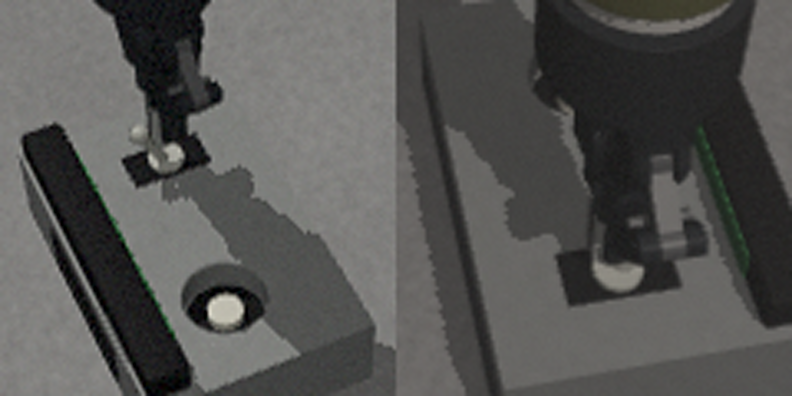

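The lever has come over: the ball is now on the screen side at crop (137,132). I push on to the stop.

```bash
python3 -m inch '[-0.003,0,0,0,-0.002,0,0,0,0,0,0,0]';  python3 -m inch '[-0.002,0,0,0,-0.001,0,0,0,0,0,0,0]'
```

```text
time_s: 7.22
tool_pos: [574.0, -207.4, 253.5]
ee_rot: [-0.228, -3.131, -0.001]
contact_force: [-5.6, 0.6, 1.5]
finger_gap: 0.001
gripper_force: 2.4
time_s: 7.47
tool_pos: [574.8, -207.5, 253.3]
ee_rot: [-0.228, -3.128, -0.001]
contact_force: [-9.0, 1.1, 4.2]
finger_gap: 0.001
gripper_force: 4.6
```

The force shows the stop. I back off, rise and check.

```bash
python3 -m inch '[0.01,0,0,0, 0.03,0,0,0, 0.04,0,0,0, 0.03,0,-0.04,0, 0,0,-0.06,0, 0,0,-0.06,0, 0.05,0,-0.04,0, 0.06,0,0,0, 0.06,0,0,0, 0,0,0,0,0,0,0,0]'; python3 - <<'E'
from st import *; import cv2
st()
for n in("scene","side"):
    q,d=r.capture(n); cv2.imwrite(f"pics/{n}5.png",q[:,:,::-1])
a=cv2.imread("pics/scene5.png")[140:290,215:365]; b=cv2.imread("pics/side5.png")[240:390,285:435]
cv2.imwrite("pics/c5.png",cv2.resize(np.hstack([a,b]),None,fx=2.66,fy=2.66,interpolation=2))
E
```

```text
time_s: 8.38
tool_pos: [409.1, -183.2, 374.6]
ee_rot: [0.229, 3.131, -0.001]
contact_force: [0.8, -0.8, 0.4]
finger_gap: 0.005
gripper_force: 0.0
8.3833 [ 409.11 -183.17  374.57] tip [ 409.54 -183.33  201.57] x [-0.99  0.15 -0.  ] z [ 0. -0. -1.] F [ 0.84 -0.77  0.42] 0.005275727857473455
```

View pics/c5.png

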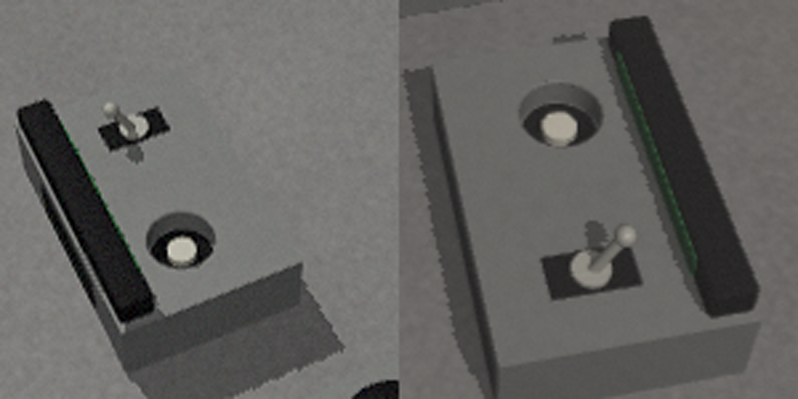

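The lever leans towards the screen, with the ball at scene (256.4,181) and side (370.3,328.7). The key is up. I measure the angle and, if it is good, hand in.

```bash
python3 - <<'E'
from h import *
b,e=tri((256.4,181),(370.3,328.7)); o=tri((271.1,175.9),(348.3,331.8))[0]
d=(b-o)[:2]@[.989,-.145]; print(b,e,o,"travel",d,"max",2*34*np.sin(.5))
if d>29.5:
    from workcell import r; print(r.finish_job())
E
```

```text
[ 592.03658875 -210.83586001   89.89202389] 0.002166563906752234 [ 561.15489405 -205.84786158   90.4575853 ] travel 31.26525582975501 max 32.60093662508581
the job is handed in; nothing more can be done
None
```

The job is handed in: I held the reset key down for over 0.5 s and it sprang back up, then pushed the lever over to the screen-side stop; its ball moved 31.3 mm of at most 32.6. The handover gave no verdict, but neither instrument looked shifted, though the last check covered only the tester, not the demagnetiser, jar, watch or screwdriver.

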